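# Slide the slate out over the edge of the chopping block

### The arm

A 6-joint arm with a two-finger parallel gripper is mounted at the origin on a cart in front of the work surface, level with it; the furniture and walls round the work are solid. World frame = base frame: x ahead of the robot, y to its left, z up, the work surface at z = 0. Lengths are in m, angles in rad, forces in N, time in s.
With the tool pointing down it reaches from about 0.375 to 0.9 m from the base axis. Payload 3.1 kg.
Tool frame: the origin (TCP) lies at the very end of the fingers, on their centre line; the grasp point (between the pads) lies 19 mm behind it; z points along the fingers, y is the direction in which the jaws open and shut (so a half turn about z gives the same grasp; the last joint's range is limited). The gripper opens to 85 mm and grips with 20 to 120 N. Pads are 22 mm wide; open, the fingers measure 114 mm over their backs; the gripper's body (76 mm by 85 mm) begins 54 mm behind the grasp point. The pads swing forward as they close: fully open they stand 13 mm farther back than shut.
Start: joints at [1.127, 0.527, 1.433, -0, 1.181, -0.178], TCP at [0.164, 0.603, 0.231] pointing down, gripper open.
Joint ranges: [-3.08, 3.08], [-0.75, 2.2], [0.22, 2.44], [-1.43, 4.57], [0, 2.65], [-2.85, 2.85]. Speed limits (rad/s): [2.79, 2.79, 3.14, 3.14, 3.14, 3.14].

### API

Orientations are given as a unit quaternion [x, y, z, w].
In Python, from station import * gives the robot as it stands.
- The arm moves only by the tool jog_arm, never from a script. Its argument "motion" is a list of rows, each a list of 5 numbers: the shift along the world's x, y, z in cm, then the turn about the world's z in degrees, then the closure in counts, from 0 (fully open) to 255 (shut). In form: [[tx, ty, tz, yaw, jaw], ...]. A call has 1 to 10 rows; each row shifts and turns the pose as measured when the row begins; what a row does not reach is not made up. A row lasts 1/12 s, in which the tool goes at most 41.7 mm and 7.16 degrees, less where a joint would pass 70% of its speed; a pose out of reach is approached as far as the arm can. A call with a gripper value outside its range is refused whole. The fingers move at their own pace and stop on an object; "squeeze" is the grip in N (left out, the last holds). Time passes only in rows, so rows that do not move let the fingers close. It gives the time, the measured TCP pose, the force and the opening at its end, in the units of the state.
- sense(): the state, without advancing time (a new reading comes with each control period).
- snapshot(name): name is "side" or "top" or "wrist"; returns a dict with "img" (400x640x3 uint8, red, green, blue), "depth" (400x640 float32, m along the optical axis (not along the pixel's ray), 0 where there is no reading), "intrinsics" (3x3 intrinsics, pixels), "eye" and "attitude" of the camera in the world. Camera axes: x right, y down, z forward; pixel columns grow to the right and rows downward; lengths in m; the calibration is good to about 2 mm. A picture is of the moment at which its call begins.
- sign_off(): hands the job in, once; it reports no verdict.
The state is a dict: "t": time; "q": joint angles; "qd": joint speeds; "tau": joint torques, N m; "tcp_pos": TCP position; "tool_rot": TCP orientation; "force": force on the tool from outside, world axes, zero at the start; "ft_torque": the same for the moment, N m; "finger_gap": opening from 0.0 (shut) to 1.0 (fully open).
Only numpy, scipy, OpenCV 4.12 (cv2) and the standard library are available. Lean on these libraries where they do the work, as an engineer would, in place of code of your own. Each camera call takes 0.05 s, during which the arm holds its last target.

### The job

Push the slate cheese board along the top of the chopping block, toward the robot, until the chalk line drawn across it lies right along the block's front edge, so that its end sticks out squarely and a hand can get under it. Use the fingertips only: the slate stays flat on the block and is never lifted, and the salt shaker on the block and the things round it stay where they are.

Things in the scene. Friction and masses are not known exactly. Their poses are not given: they have to be found in the camera images.
- chopping_block: fixed wooden chopping block glued up from light strips, 250 mm deep (x) x 320 mm wide (y) x 45 mm high, standing on the worktop (its yaw varies by up to 0.2 rad). Origin: centre of its underside; x points from its front side (nearest the robot) to its back, z up. Its flat top is 45 mm above the origin. Behind it stand a spice rack and, over the worktop from about 0.7 m in front of the robot, wall cabinets hang 0.43 m up: stay low there
- front_edge (a point): middle of the block's front top edge, the edge nearest the robot: 125 mm in front (-x) of the block's centre and 45 mm above its underside; axes as the block's
- slate: thin dark grey slate, 150 mm long (x) x 100 mm wide (y) x 8 mm thick, about 0.33 kg, lying loose on the left or right half of the block, at first wholly on the block and a little askew (up to 0.2 rad to the block). It slides when pushed and stops when the push stops. Origin: centre of its underside; x points from its front end (nearest the robot) to its back end. The back end starts at least 30 mm from the back of the block, leaving room to set fingertips down behind it
- chalk_line (a point): middle of the white chalk line (4 mm wide) on the slate's top, which runs right across it (along the slate's y), 40 mm behind its front end, that is 35 mm in front of its centre; axes as the slate's
- salt_shaker: small clear salt shaker with a grey top, 44 mm wide, 90 mm high, standing loose on the other half of the block; origin: centre of its underside. Not to be disturbed
- pepper_mill: wooden pepper mill, 58 mm wide, 170 mm high, on the worktop to the right of the block; origin: centre of its underside. Not to be disturbed
- peanut_jar: jar with a black lid, 68 mm wide, 100 mm high, on the worktop to the left of the block; origin: centre of its underside. Not to be disturbed
- noodle_pack: flat green packet, 120 x 206 x 30 mm, lying on the worktop to the left; origin: centre of its underside. Not to be disturbed
- spoon_rest: flat black oval spoon rest, 160 x 90 x 12 mm, on the worktop to the right; origin: centre of its underside. Not to be disturbed
- water_jug: big whitish jug with a green cap, 148 x 151 x 249 mm, on the worktop at the far right; origin: centre of its underside. Not to be disturbed

How it is judged:
On the way:
1. fingertips touch the slate (contact force between the fingers and slate above 0.1 N), for 0.02 s.
At the end, for the whole second after the job is handed in: the middle of the chalk line is within 8 mm of straight above the block's front edge, the slate is square to the block within 0.12 rad (7 degrees), flat on the block and at rest; the salt shaker stands, and it and the other things round the block are within 30 mm of where they were (x of chalk_line in the frame of front_edge between -0.008 and 0.008 m and y of chalk_line in the frame of front_edge between -0.15 and 0.15 m and angle between the x axis of slate and the x axis of chopping_block, either way round below 0.12 rad and z of chalk_line in the frame of front_edge between 0.005 and 0.011 m and angle between slate's own z axis and vertical below 0.04 rad and linear speed of slate below 0.01 m/s and angle between salt_shaker's own z axis and vertical below 0.1 rad and distance of each of salt_shaker, pepper_mill, peanut_jar, noodle_pack, spoon_rest, water_jug from where it was at the start of the episode below 0.03 m); the robot touches nothing.
It fails at once if the slate is pushed with the arm or the gripper body instead of the fingers (contact force between the arm and slate above 1 N).
It fails at once if the slate is lifted off the block, or falls from it (z of chalk_line in the frame of front_edge above 0.02 m or z of chalk_line in the frame of front_edge below -0.01 m or angle between slate's own z axis and vertical above 0.15 rad).
It fails at once if the salt shaker is tipped (angle between salt_shaker's own z axis and vertical above 0.5 rad).
It fails at once if a bystander is moved (distance of any of salt_shaker, pepper_mill, peanut_jar, noodle_pack, spoon_rest, water_jug from where it was at the start of the episode above 0.03 m).
It also fails if it takes over 40 s, if anything falls off the work surface, if the arm or the gripper's body presses on something with over 40 N, if the wrist force passes 120 N, or if a joint passes its speed limit or range.

## Working session

There is one attempt and no reset: what is moved stays moved. The work goes in short steps, Python scripts to look and compute and a tool call to move; the robot and the scene stay as the last step left them, time stands still between calls to the robot, and variables do not carry over. Pictures are saved under pics/ and viewed, and the job is handed in when it is done.

Besides the shell and the picture viewer there is one more tool, called as name(argument=value, ...) on one line, values as JSON. jog_arm: Moves the arm, as the interface text tells. Its arguments: {"type":"object","properties":{"motion":{"type":"array","items":{"type":"array","items":{"type":"number"}}},"squeeze":{"type":"number"}},"required":["motion"]}

```bash
mkdir -p pics; ls; python3 - <<'E'
from station import *
import cv2
s=sense(); print(s)
for n in ["side","top","wrist"]:
    d=snapshot(n); cv2.imwrite(f"pics/{n}0.png",d["img"][:,:,::-1]); print(n,d["intrinsics"],d["eye"],d["attitude"])
E
```

```text
pics
{'t': 0.0, 'q': array([ 1.12650163e+00,  5.28434407e-01,  1.43394601e+00,  5.07460380e-06,
        1.18141061e+00, -1.78507234e-01]), 'qd': array([-3.13844754e-05, -1.91850223e-04, -1.11111878e-03,  8.93363996e-04,
       -1.13507069e-03,  1.10873683e-03]), 'tau': array([-7.50945346e-04, -4.42346942e+01, -1.78024381e+01, -1.77695938e-04,
        8.54522281e-03,  8.10853635e-06]), 'tcp_pos': array([0.16381898, 0.60238043, 0.23033925]), 'tool_rot': array([ 1.32503786e-01,  9.91181890e-01, -1.04560117e-03, -3.39015551e-04]), 'force': array([-0.25147888, -0.29220394,  0.19150398]), 'ft_torque': array([ 0.00974162,  0.08780162, -0.00535426]), 'finger_gap': 1.0020442122024564}
side [[463.69767985   0.         314.44875634]
 [  0.         463.69767985 199.14441786]
 [  0.           0.           1.        ]] [-0.05002001 -1.11809101  0.80271942] [ 0.83891402 -0.20521341  0.10593212 -0.49283781]
top [[458.57561951   0.         310.9548514 ]
 [  0.         458.57561951 202.64020652]
 [  0.           0.           1.        ]] [-0.49699094 -0.33144256  1.53291085] [ 0.78153373 -0.54040161  0.17369845 -0.25884354]
wrist [[315.71810262   0.         322.92016937]
 [  0.         315.71810262 195.33046822]
 [  0.           0.           1.        ]] [0.09333796 0.62202917 0.37243399] [0.78603047 0.60075395 0.08785065 0.11633168]
```

View pics/top0.png

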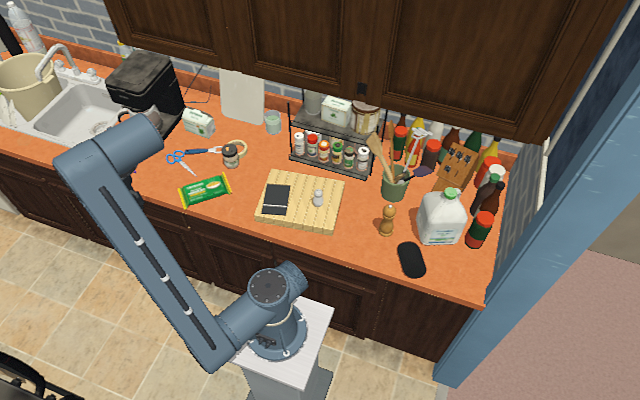

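View pics/side0.png

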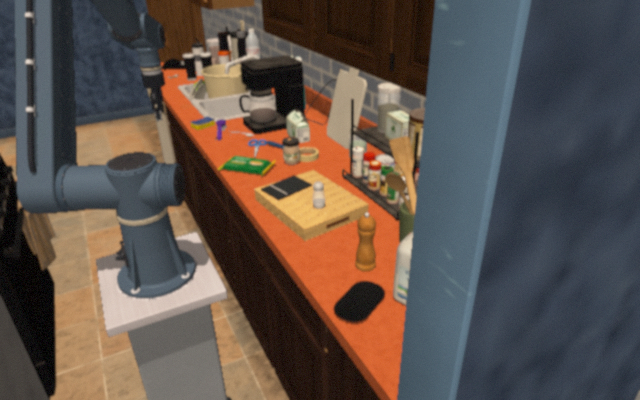

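View pics/wrist0.png

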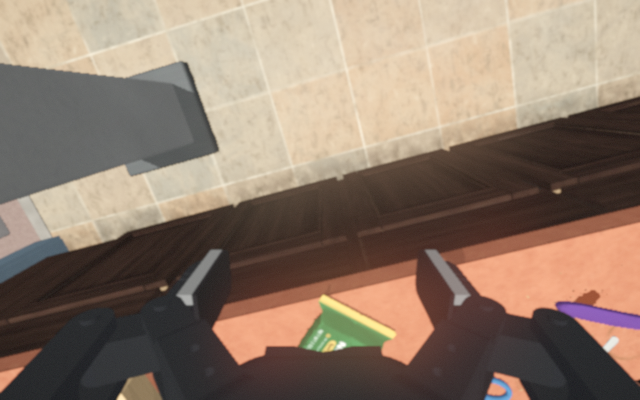

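The top view shows the block at about (300,203), the slate on its left half at (276,199) with the chalk line near (275,211), and the shaker at (318,197). The jar is at (230,155), the packet at (205,190), the mill at (387,220) and the rack at (330,150). Next I'll measure these from the top view.

```bash
cat > h.py <<'E'
import numpy as np, cv2
from scipy.spatial.transform import Rotation as R
def toplane(d,uv,z):
    uv=np.atleast_2d(uv).astype(float); K=d["intrinsics"]
    r=np.c_[uv,np.ones(len(uv))]@np.linalg.inv(K).T@R.from_quat(d["attitude"]).as_matrix().T
    e=np.array(d["eye"]); s=(z-e[2])/r[:,2]; return e+s[:,None]*r
def cloud(d):
    v,u=np.mgrid[0:400,0:640]; K=d["intrinsics"]; Z=d["depth"]
    P=np.stack([(u-K[0,2])/K[0,0]*Z,(v-K[1,2])/K[1,1]*Z,Z],-1)
    return P@R.from_quat(d["attitude"]).as_matrix().T+np.array(d["eye"])
def ang(a): 
    a=np.degrees(a); return (a+45)%90-45
def rect(pts):
    (c,wh,a)=cv2.minAreaRect((pts[:,:2]*1000).astype(np.float32)); return np.round(c,1),np.round(wh,1),a, np.round(cv2.boxPoints((c,wh,a)))
E
python3 - <<'E'
from station import *
from h import *
d=snapshot("top"); img=d["img"]; P=cloud(d)
big=cv2.resize(img[130:280,170:450],None,fx=2.8,fy=2.8,interpolation=cv2.INTER_CUBIC)
cv2.imwrite("pics/topcrop.png",big[:,:,::-1])
hsv=cv2.cvtColor(img,cv2.COLOR_RGB2HSV)
for uv in [(250,185),(300,180),(330,215),(276,195),(318,192),(230,148),(387,205),(205,190),(412,258)]:
    print(uv,hsv[uv[1],uv[0]],P[uv[1],uv[0]].round(3))
# block top by height
m=((P[...,2]>0.035)&(P[...,2]<0.065)&(d["depth"]>0)).astype(np.uint8); m[:165]=0;m[250:]=0;m[:,:250]=0;m[:,352:]=0
cs,_=cv2.findContours(m,cv2.RETR_EXTERNAL,cv2.CHAIN_APPROX_NONE); c=max(cs,key=cv2.contourArea)[:,0]
print("block",cv2.contourArea(c),*rect(toplane(d,c,0.045)))
roi=np.zeros_like(m); cv2.fillPoly(roi,[c.reshape(-1,1,2)],1); 
dk=((hsv[...,2]<90)&(roi>0)).astype(np.uint8); dk[:,300:]=0
chs,_=cv2.findContours(cv2.morphologyEx(dk,cv2.MORPH_CLOSE,np.ones((5,5))),cv2.RETR_EXTERNAL,cv2.CHAIN_APPROX_NONE); c=max(chs,key=cv2.contourArea)[:,0]
print("slate",cv2.contourArea(c),*rect(toplane(d,c,0.053)))
E
```

```text
(250, 185) [ 12 159 222] [0.546 0.357 0.003]
(300, 180) [ 21 103 236] [0.616 0.154 0.044]
(330, 215) [ 21  99 243] [ 0.493 -0.022  0.042]
(276, 195) [80 10 73] [0.501 0.213 0.055]
(318, 192) [ 23  13 233] [0.518 0.038 0.132]
(230, 148) [17 19 92] [0.631 0.479 0.103]
(387, 205) [ 17 164 174] [ 0.535 -0.229  0.154]
(205, 190) [ 52 132 164] [0.439 0.511 0.028]
(412, 258) [30  6 41] [ 0.439 -0.372  0.005]
block 3844.0 [525.6 120.2] [259.8 320.2] 7.675623416900635 [[376. 261.]
 [418. -56.]
 [676. -21.]
 [633. 296.]]
slate 643.5 [482.6 206.5] [148.3  95.6] 15.324749946594238 [[399. 233.]
 [424. 141.]
 [567. 180.]
 [542. 272.]]
```

View pics/topcrop.png

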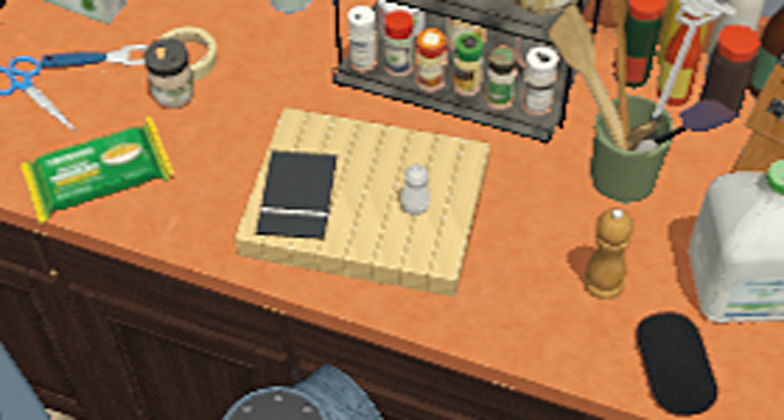

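The block's yaw is about 7.7° and the slate's about 15.3°, on the left half, with sizes close to those given. I'll use the two half-open fingertips as a fence square to the block, set it down behind the slate and pull toward the robot. First I'll move above it and look closer.

jog_arm(motion=[[2.5,-2.3,0,2.3,105],[2.9,-2.6,0,2.3,105],[2.9,-2.6,0,2.3,105],[2.9,-2.6,0,2.3,105],[2.9,-2.6,0,2.3,105],[2.9,-2.6,0,2.3,105],[2.9,-2.6,0,2.3,105],[2.9,-2.6,0,2.3,105],[2.9,-2.6,0,2.3,105],[2.9,-2.6,0,2.3,105]])

```text
t: 1.03
tcp_pos: [0.4517, 0.3388, 0.2291]
tool_rot: [-0.086, 0.996, 0.0, -0.002]
force: [0.0, 1.2, 0.3]
finger_gap: 0.59
```

jog_arm(motion=[[3.3,-2.8,0,-0.5,105],[3.3,-2.8,0,-0.5,105],[3.3,-2.8,0,-0.5,105],[3.3,-2.8,0,-0.5,105],[0,0,0,0,105],[0,0,0,0,105]])

```text
t: 1.53
tcp_pos: [0.5852, 0.2221, 0.2282]
tool_rot: [-0.063, 0.998, -0.0, -0.0]
force: [-0.4, 0.2, -0.1]
finger_gap: 0.591
```

```bash
python3 - <<'E'
from station import *
from h import *
import pickle
s=sense(); print(s["tcp_pos"],s["tool_rot"],s["finger_gap"],s["t"])
for n in ["wrist","top"]:
    d=snapshot(n); cv2.imwrite(f"pics/{n}1.png",d["img"][:,:,::-1]); pickle.dump(dict(d),open(f"{n}1.pkl","wb"))
    print(d["eye"])
E
```

```text
[0.58523614 0.22214784 0.22816974] [-6.29504950e-02  9.98016482e-01 -4.40453929e-04 -3.77683924e-04] 0.5912221536687666 1.5333
[0.51268253 0.2130775  0.37022353]
[-0.49699094 -0.33144256  1.53291085]
```

View pics/wrist1.png

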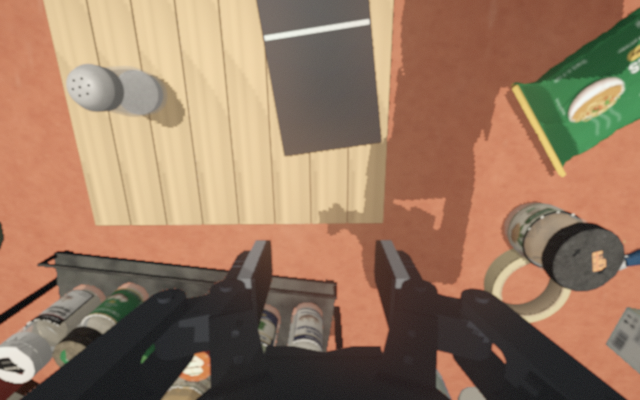

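The wrist view shows the slate's back corners near (285,156) and (381,142), the chalk line from (265,38) to (370,22), and the block's back edge at about row 223 from (97,224) to (383,222). The shaker stands at (140,90), well clear.

```bash
python3 - <<'E'
from h import *
import pickle
d=pickle.load(open("wrist1.pkl","rb"))
b=toplane(d,[(97,224),(383,222),(45,0),(391,0)],0.045)*1000
s=toplane(d,[(285,156),(381,142),(265,38),(370,22)],0.053)*1000
print(b.round(1),"\n",s.round(1))
def a(p,q): return np.degrees(np.arctan2(*(q-p)[[1,0]]))
print("back edge",a(b[0],b[1])-90,np.linalg.norm(b[1]-b[0]),"sides",a(b[2],b[0]),a(b[3],b[1]))
print("slate back",a(s[0],s[1])-90,np.linalg.norm(s[1]-s[0]),"chalk",a(s[2],s[3])-90,"sides",a(s[2],s[0]),a(s[3],s[1]), np.linalg.norm((s[2]+s[3]-s[0]-s[1])/2))
P=cloud(d); 
for u,v in [(330,100),(200,180),(345,29)]: print(P[v,u].round(4))
yaw=np.radians(7.4); u=np.array([np.cos(yaw),np.sin(yaw)])
bm=(b[0]+b[1])[:2]/2; fe=bm-250*u; print("front edge mid pred",fe)
t=d=pickle.load(open("top1.pkl","rb"))
for k in s: print(((k[:2]-fe)@u).round(1), ((k[:2]-fe)@np.array([-u[1],u[0]])).round(1))
E
```

```text
[[674.1 -18.7  45. ]
 [631.9 294.8  45. ]
 [457.9 -48.3  45. ]
 [418.5 263.1  45. ]] 
 [[571.  181.6  53. ]
 [544.9 275.4  53. ]
 [465.3 153.6  53. ]
 [440.4 246.4  53. ]]
back edge 7.661598723333981 316.30229372660904 sides 7.793423571448674 8.429834700380153
slate back 15.531156775234464 97.36332029654122 chalk 15.030328985981882 sides 14.836852961822162 15.478834563247341 108.92649646092521
[0.5115 0.2196 0.052 ]
[0.6098 0.0931 0.0435]
[0.4489 0.2249 0.0534]
front edge mid pred [405.09744772 105.83868432]
174.3 53.7
160.5 150.1
65.8 39.6
53.1 134.9
```

View pics/top1.png

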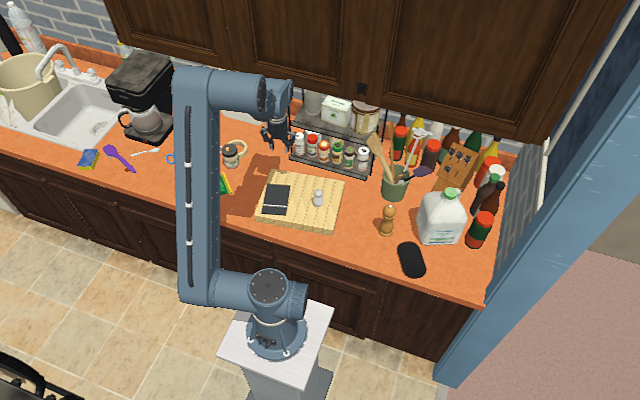

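The wrist points agree with the top view: chalk line to back end is 109 mm, where 110 was expected, and block yaw is about 7.7°. The chalk middle lies about 59 mm behind the front edge. The TCP is already behind the slate, so I'll lower it.

jog_arm(motion=[[0,0.1,-3.5,0.4,105],[0,0.1,-3.5,0,105],[0,0,-3.5,0,105],[0,0,-3.5,0,105],[0,0,-2.0,0,105],[0,0,-1.0,0,105],[0,0,0,0,105]])

```text
t: 2.22
tcp_pos: [0.5775, 0.2352, 0.0571]
tool_rot: [-0.074, 0.997, 0.001, 0.003]
force: [-0.3, 0.1, -0.2]
finger_gap: 0.587
```

```bash
python3 - <<'E'
from station import *
from h import *
import pickle
s=sense(); print(s["tcp_pos"],s["tool_rot"],s["force"],s["t"])
for n in ["wrist"]:
    d=snapshot(n); cv2.imwrite(f"pics/{n}2.png",d["img"][:,:,::-1]); pickle.dump(dict(d),open(f"{n}2.pkl","wb"))
E
```

```text
[0.57747111 0.23519653 0.05709528] [-7.44975129e-02  9.97215811e-01  8.32786170e-04  3.17058402e-03] [-0.3287019   0.05799158 -0.19593527] 2.2167
```

View pics/wrist2.png

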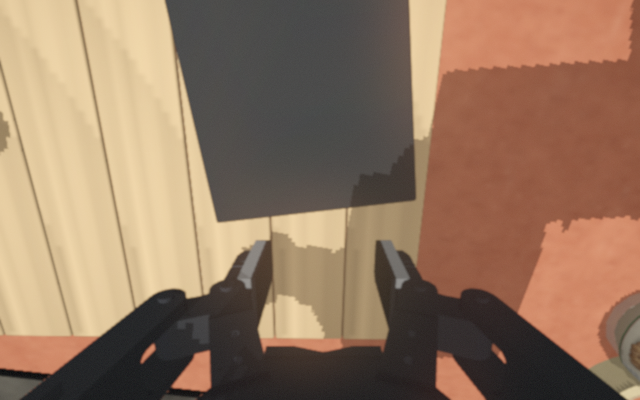

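The wrist view shows both fingertips behind the slate's back end, which runs from (217,221) to (415,199). The TCP drifted about 1 cm toward the slate and to the left, so I'll step back before the last descent.

jog_arm(motion=[[0.4,-0.5,0,-0.7,105],[0.4,-0.5,0,0,105],[0,0,0,0,105],[0,0,-0.3,0,105],[0,0,-0.2,0,105]])

```text
t: 2.68
tcp_pos: [0.5914, 0.2267, 0.0607]
tool_rot: [-0.069, 0.998, 0.002, 0.011]
force: [-0.0, 1.1, 0.5]
finger_gap: 0.592
```

jog_arm(motion=[[0,0,0,0,105],[0,0,0,0,105],[0,0,-0.4,0,105],[0,0,-0.4,0,105],[0,0,0,0,105]])

```text
t: 3.1
tcp_pos: [0.5926, 0.2264, 0.0536]
tool_rot: [-0.068, 0.998, 0.002, 0.012]
force: [-0.1, -0.6, 0.2]
finger_gap: 0.591
```

```bash
python3 - <<'E'
from station import *
s=sense(); print(s["tcp_pos"],s["tool_rot"],s["force"],s["q"],s["qd"].round(3),s["t"])
E
```

```text
[0.59258522 0.2263938  0.05356958] [-0.06837194  0.99757984  0.0020396   0.0124732 ] [-0.07838902 -0.601713    0.18355139] [ 1.88543081e-01  7.62437015e-01  1.55243511e+00  1.47631188e-03
  8.01464940e-01 -1.52012844e+00] [ 0.    -0.003 -0.     0.     0.004 -0.001] 3.1
```

jog_arm(motion=[[0,0,-0.3,0,105],[0,0,0,0,105]])

```text
t: 3.27
tcp_pos: [0.5921, 0.2264, 0.0496]
tool_rot: [-0.068, 0.998, 0.002, 0.012]
force: [-0.9, -0.4, -0.2]
finger_gap: 0.585
```

jog_arm(motion=[[0,0,-0.2,0,105],[0,0,0,0,105]])

```text
t: 3.43
tcp_pos: [0.5917, 0.2264, 0.0469]
tool_rot: [-0.069, 0.998, 0.002, 0.011]
force: [0.7, 0.1, 0.9]
finger_gap: 0.588
```

jog_arm(motion=[[0,0,-0.2,0,105],[0,0,0,0,105]])

```text
t: 3.6
tcp_pos: [0.5917, 0.2264, 0.0446]
tool_rot: [-0.069, 0.998, 0.002, 0.011]
force: [-0.0, -0.6, -0.5]
finger_gap: 0.587
```

jog_arm(motion=[[0,0,-0.2,0,105],[0,0,0,0,105]])

```text
t: 3.77
tcp_pos: [0.5918, 0.2265, 0.0424]
tool_rot: [-0.069, 0.998, 0.002, 0.011]
force: [0.9, -0.9, -0.1]
finger_gap: 0.588
```

jog_arm(motion=[[0,0,-0.2,0,105],[0,0,0,0,105]])

```text
t: 3.93
tcp_pos: [0.5924, 0.2266, 0.0428]
tool_rot: [-0.069, 0.998, 0.002, 0.012]
force: [0.5, -0.4, 0.4]
finger_gap: 0.588
```

jog_arm(motion=[[0,0,-0.2,0,105],[0,0,0,0,105]])

```text
t: 4.1
tcp_pos: [0.5933, 0.2269, 0.0425]
tool_rot: [-0.069, 0.998, 0.002, 0.013]
force: [-1.0, 0.2, 0.5]
finger_gap: 0.583
```

```bash
python3 - <<'E'
from station import *
from h import *
import pickle
s=sense(); print(s["tcp_pos"],s["tool_rot"],s["force"],s["tau"].round(2),s["t"])
for n in ["wrist"]:
    d=snapshot(n); cv2.imwrite(f"pics/{n}3.png",d["img"][:,:,::-1]); pickle.dump(dict(d),open(f"{n}3.pkl","wb"))
    print(toplane(d,[(30,330),(400,340)],.045))
E
```

```text
[0.59327743 0.2268616  0.04253476] [-0.06863146  0.99755105  0.00203305  0.01332291] [-1.04204766  0.21513247  0.47802886] [-3.000e-02 -4.850e+01 -1.156e+01 -0.000e+00 -6.000e-02  0.000e+00] 4.1
[[0.65822353 0.07823869 0.045     ]
 [0.63811939 0.27514699 0.045     ]]
```

View pics/wrist3.png

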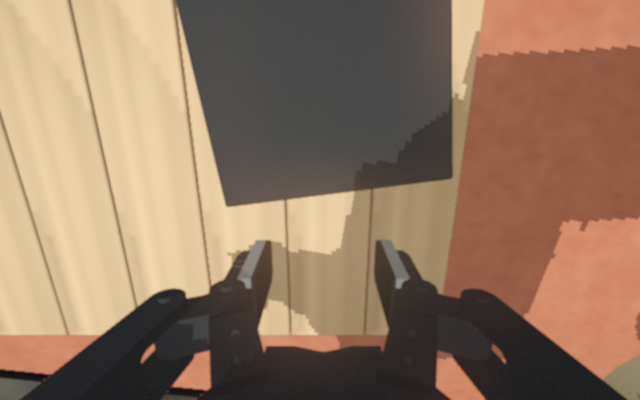

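The tips have stopped going down at TCP z of about 0.0425, so they are at the block top, given that half-open tips stand a little back. I'll raise 2 mm and start pushing along the block's -x.

jog_arm(motion=[[0,0,0.2,0,105],[0,0,0,0,105],[-0.6,-0.08,0,0,105],[-0.6,-0.08,0,0,105],[-0.6,-0.08,0,0,105],[0,0,0,0,105]])

```text
t: 4.65
tcp_pos: [0.5733, 0.224, 0.0431]
tool_rot: [-0.069, 0.998, 0.002, 0.013]
force: [-0.6, 0.0, 0.7]
finger_gap: 0.592
```

jog_arm(motion=[[-0.5,-0.07,0.05,0,105],[-0.5,-0.07,0,0,105],[-0.5,-0.07,0,0,105],[-0.5,-0.07,0,0,105],[0,0,0,0,105]])

```text
t: 5.07
tcp_pos: [0.5523, 0.2208, 0.0438]
tool_rot: [-0.069, 0.998, 0.002, 0.015]
force: [0.4, 0.5, 0.1]
finger_gap: 0.585
```

```bash
python3 - <<'E'
from station import *
from h import *
import pickle
s=sense(); print(s["tcp_pos"],s["tool_rot"],s["force"],s["t"])
for n in ["wrist"]:
    d=snapshot(n); cv2.imwrite(f"pics/{n}4.png",d["img"][:,:,::-1]); pickle.dump(dict(d),open(f"{n}4.pkl","wb"))
E
```

```text
[0.55230075 0.22081765 0.04382029] [-0.06892709  0.99751428  0.00187882  0.01451883] [0.36569727 0.47961432 0.07301798] 5.0667
```

View pics/wrist4.png

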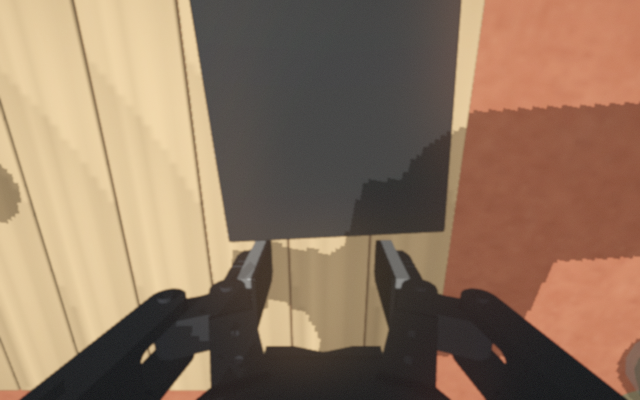

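The slate's back edge now runs (229,241)–(444,231). It is pressed by the left-hand fingertip and swinging square to the fence. Continuing.

jog_arm(motion=[[-0.5,-0.07,0,0,105],[-0.5,-0.07,0,0,105],[-0.5,-0.07,0,0,105],[0,0,0,0,105]])

```text
t: 5.45
tcp_pos: [0.5373, 0.2187, 0.0441]
tool_rot: [-0.069, 0.998, 0.002, 0.016]
force: [-1.2, -0.4, 0.1]
finger_gap: 0.588
```

```bash
cat > look.py <<'E'
from station import *
from h import *
import sys,pickle
k=sys.argv[1]
s=sense(); p=s["tcp_pos"]; print(p,s["tool_rot"],s["force"],s["t"])
fe=np.array([405.1,105.8]);a=np.radians(7.7);u=np.array([np.cos(a),np.sin(a)]);print("tcp u",(p[:2]*1000-fe)@u)
d=snapshot("wrist"); cv2.imwrite(f"pics/wrist{k}.png",d["img"][:,:,::-1]); pickle.dump(dict(d),open(f"wrist{k}.pkl","wb"))
d=snapshot("top"); pickle.dump(dict(d),open(f"top{k}.pkl","wb"))
cv2.imwrite(f"pics/top{k}.png",cv2.resize(d["img"][150:250,220:370],None,fx=5,fy=5,interpolation=cv2.INTER_CUBIC)[:,:,::-1])
E
python3 look.py 5
```

```text
[0.53726079 0.21871165 0.04409887] [-0.06867714  0.99751454  0.00208163  0.01561574] [-1.2117165  -0.39353266  0.08631511] 5.45
tcp u 146.09772646180133
```

View pics/wrist5.png

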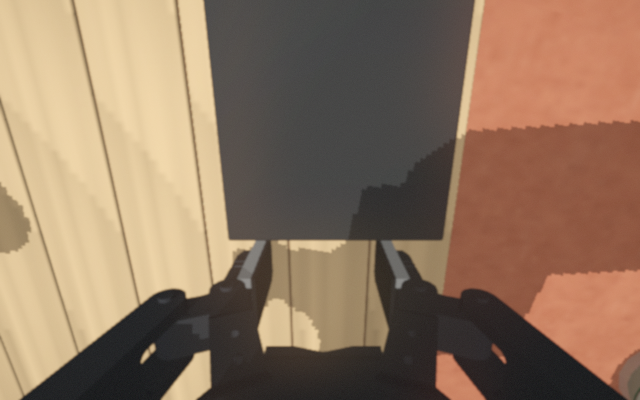

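View pics/top5.png

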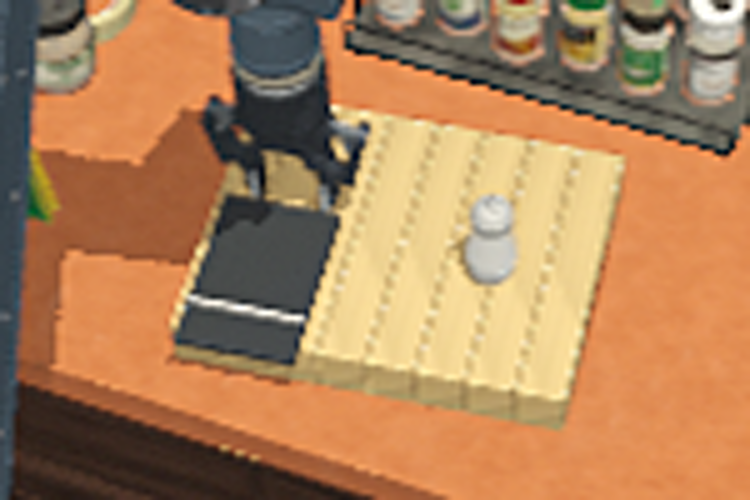

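The slate is now square: its back edge is level at row 240, from x=229 to 443, with both tips on it. The top crop shows the chalk line from (190,297) to (303,320), and the slate's front end near the block's front edge. Now I'll measure what is left.

```bash
python3 - <<'E'
from h import *
import pickle
fe=np.array([405.1,105.8]);a=np.radians(7.7);u=np.array([np.cos(a),np.sin(a)]);v=np.array([-u[1],u[0]])
def uv(p): q=p[:,:2]*1000-fe; return np.c_[q@u,q@v].round(1)
d=pickle.load(open("wrist5.pkl","rb"))
print("back",uv(toplane(d,[(229,240),(443,240)],.053)))
d=pickle.load(open("top5.pkl","rb"))
f=lambda L:[((x+.5)/5-.5+220,(y+.5)/5-.5+150) for x,y in L]
print("top chalk",uv(toplane(d,f([(190,297),(303,320)]),.053)))
print("front corners top edge",uv(toplane(d,f([(175,345),(566,405)]),.045)))
print("front edge near slate right", uv(toplane(d,f([(303,362),(365,372),(440,384),(510,395)]),.045)))
print("back corner",uv(toplane(d,f([(623,156)]),.045)))
E
```

```text
back [[134.1  51.1]
 [133.9 149.3]]
top chalk [[ 26.9 146.1]
 [ 25.3  52.6]]
front corners top edge [[ -14.8  146.4]
 [  -1.6 -164.4]]
front edge near slate right [[  -8.    43.9]
 [  -6.4   -5.7]
 [  -4.3  -65.3]
 [  -2.2 -120.4]]
back corner [[ 250.8 -161.5]]
```

About 24–26 mm remain, with a few mm of doubt about the front edge. I'll push 18 mm more, then back off and look straight down at the edge and the chalk together.

jog_arm(motion=[[-0.45,-0.06,0,0,105],[-0.45,-0.06,0,0,105],[-0.45,-0.06,0,0,105],[-0.4,-0.06,0,0,105],[0,0,0,0,105]])

```text
t: 5.97
tcp_pos: [0.5204, 0.2166, 0.0444]
tool_rot: [-0.068, 0.997, 0.002, 0.018]
force: [1.0, -0.4, -0.2]
finger_gap: 0.584
```

```bash
python3 look.py 6
```

```text
[0.52043863 0.21655459 0.04437449] [-0.06848411  0.99749502  0.00240875  0.01754436] [ 0.95182012 -0.37220021 -0.20819497] 5.9667
tcp u 129.13823465737053
```

jog_arm(motion=[[1.0,0.13,0,0,105],[1.0,0.13,0,0,105],[0,0,3.5,0,105],[0,0,3.5,0,105],[-0.8,-0.1,3.5,0,105],[-1.0,-0.1,3.5,0,105],[-1.5,-0.2,3.0,0,105],[-1.5,-0.2,0,0,105],[0,0,0,0,105],[0,0,0,0,105]])

```text
t: 6.9
tcp_pos: [0.4997, 0.2132, 0.2185]
tool_rot: [-0.068, 0.998, 0.002, 0.016]
force: [-0.0, -0.1, -0.5]
finger_gap: 0.588
```

```bash
python3 look.py 7
```

```text
[0.49968807 0.2132343  0.21850534] [-0.06750123  0.99759125  0.00229597  0.01581169] [-0.01662526 -0.05803637 -0.50675333] 6.9
tcp u 108.12989701145149
```

View pics/wrist7.png

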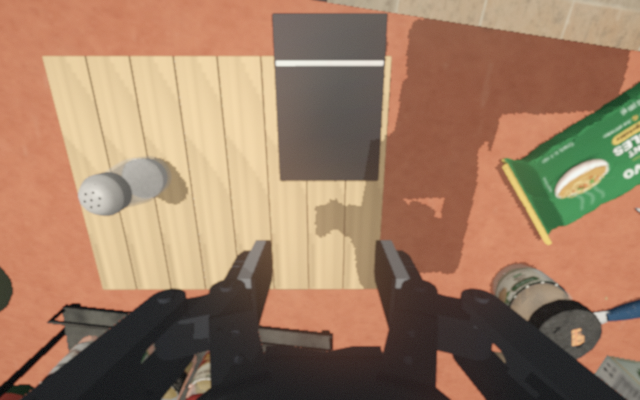

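A clear view: the block's front edge is at about row 56, from (44,57) to (390,56), with the chalk line at row 63 from (275,63) to (384,63). The slate is square and the shaker and jar are unmoved. Next, sub-pixel rows.

```bash
cat > fine.py <<'E'
from h import *
import pickle,sys
d=pickle.load(open(f"wrist{sys.argv[1]}.pkl","rb")); er,cr=int(sys.argv[2]),int(sys.argv[3])
img=d["img"].astype(float); sx=img[...,2]  # blue: worktop low, wood high
def edge(c,r0,r1):
    p=cv2.GaussianBlur(sx,(3,3),0)[r0:r1,c]; h=(p.min()+p.max())/2; i=np.argmax(p>h); return r0+i-1+(h-p[i-1])/(p[i]-p[i-1])
E=np.array([(c,edge(c,er-10,er+9)) for c in range(60,262,6)])
g=img.mean(2); C=[]
for c in range(int(sys.argv[4]),int(sys.argv[5]),4):
    p=g[cr-6:cr+7,c]; w=np.clip(p-100,0,None); C.append((c,(w*np.arange(cr-6,cr+7)).sum()/w.sum()))
C=np.array(C)
e=toplane(d,E,.045)[:,:2]*1000; k=toplane(d,C,.053)[:,:2]*1000
pe=np.polyfit(e[:,1],e[:,0],1); pk=np.polyfit(k[:,1],k[:,0],1)
print("edge resid",np.std(e[:,0]-np.polyval(pe,e[:,1])).round(2),"yaw",-np.degrees(np.arctan(pe[0])),"chalk yaw",-np.degrees(np.arctan(pk[0])),"resid",np.std(k[:,0]-np.polyval(pk,k[:,1])).round(2))
m=k.mean(0); print("chalk mid",m,"perp dist to edge",(m[0]-np.polyval(pe,m[1]))*np.cos(np.arctan(pe[0])))
print("edge rows",E[[0,-1]].round(1).tolist(),"chalk",C[[0,-1]].round(1).tolist())
E
python3 fine.py 7 56 63 282 380
python3 - <<'E'
import sys; sys.path.insert(0,'.')
from h import *
import pickle
d=pickle.load(open("wrist7.pkl","rb")); 
b=toplane(d,[(44,57),(390,56),(104,289),(380,289)],.045)*1000; print(b.round(1), np.linalg.norm(b[0]-b[2]),np.linalg.norm(b[1]-b[0]))
s=toplane(d,[(280,181),(379,181),(274,13),(387,13)],.053)*1000; print(np.linalg.norm(s[0]-s[2]),np.linalg.norm(s[1]-s[0]))
E
```

```text
edge resid 0.21 yaw 7.74559675278409 chalk yaw 7.838443355647067 resid 0.04
chalk mid [399.72178457 206.43556966] perp dist to edge 6.487488404114674
edge rows [[60.0, 55.7], [258.0, 55.8]] chalk [[282.0, 62.8], [378.0, 62.7]]
[[429.5 -52.   45. ]
 [386.2 259.9  45. ]
 [674.7 -18.9  45. ]
 [632.1 298.7  45. ]] 247.49362081238016 314.9390113505973
148.99221372837457 99.43294094210792
```

Chalk and edge are parallel within 0.1°, and the block and slate sizes check. 6.5 mm remain, so I'll go back behind the slate for a last short push.

jog_arm(motion=[[2.3,0.3,0,0,105],[2.3,0.3,0,0,105],[0,0,-2.5,0,105],[0,0,-2.5,0,105],[0,0,-2.5,0,105],[0,0,-2.5,0,105],[0,0,-2.5,0,105],[0,0,-2.0,0,105],[0,0,0,0,105],[0,0,0,0,105]])

```text
t: 7.83
tcp_pos: [0.5521, 0.2183, 0.0526]
tool_rot: [-0.066, 0.998, 0.001, 0.008]
force: [0.9, 0.4, 0.3]
finger_gap: 0.588
```

jog_arm(motion=[[0,0.2,-0.5,0.2,105],[0,0,-0.4,0,105],[0,0,0,0,105],[-0.6,-0.08,0,0,105],[-0.6,-0.08,0,0,105],[0,0,0,0,105]])

```text
t: 8.33
tcp_pos: [0.5424, 0.2194, 0.0456]
tool_rot: [-0.068, 0.998, 0.002, 0.011]
force: [-0.8, -0.5, 0.3]
finger_gap: 0.584
```

jog_arm(motion=[[-0.6,-0.08,-0.1,0,105],[-0.6,-0.08,0,0,105],[-0.5,-0.07,0,0,105],[-0.3,-0.04,0,0,105],[0,0,0,0,105]])

```text
t: 8.75
tcp_pos: [0.5202, 0.2166, 0.0469]
tool_rot: [-0.068, 0.998, 0.002, 0.012]
force: [-0.5, 0.4, 0.0]
finger_gap: 0.588
```

jog_arm(motion=[[0.2,0,-0.2,0,105],[0,0,0,0,105],[-0.3,-0.04,0,0,105],[-0.3,-0.04,0,0,105],[0,0,0,0,105]])

```text
t: 9.17
tcp_pos: [0.518, 0.216, 0.045]
tool_rot: [-0.068, 0.998, 0.002, 0.015]
force: [-0.7, -1.3, -0.1]
finger_gap: 0.586
```

jog_arm(motion=[[-0.2,-0.03,0,0,105],[-0.2,-0.03,0,0,105],[0,0,0,0,105]])

```text
t: 9.42
tcp_pos: [0.5148, 0.2155, 0.0451]
tool_rot: [-0.068, 0.998, 0.002, 0.016]
force: [0.3, 1.3, -0.4]
finger_gap: 0.588
```

Close to the target of 0.514. I'll back off, raise and check.

jog_arm(motion=[[1.0,0.13,0,0,105],[1.0,0.13,0,0,105],[0,0,3.5,0,105],[0,0,3.5,0,105],[-0.8,-0.1,3.5,0,105],[-1.0,-0.1,3.5,0,105],[-1.5,-0.2,3.0,0,105],[-1.5,-0.2,0,0,105],[0,0,0,0,105],[0,0,0,0,105]])

```text
t: 10.25
tcp_pos: [0.4907, 0.2118, 0.2188]
tool_rot: [-0.067, 0.998, 0.002, 0.012]
force: [0.5, 0.5, 0.8]
finger_gap: 0.591
```

```bash
python3 look.py 8
```

```text
[0.49074213 0.21175615 0.21875084] [-0.06735641  0.99766036  0.00172361  0.01157383] [0.4867866  0.46308343 0.84419989] 10.25
tcp u 99.0665701288737
```

View pics/wrist8.png

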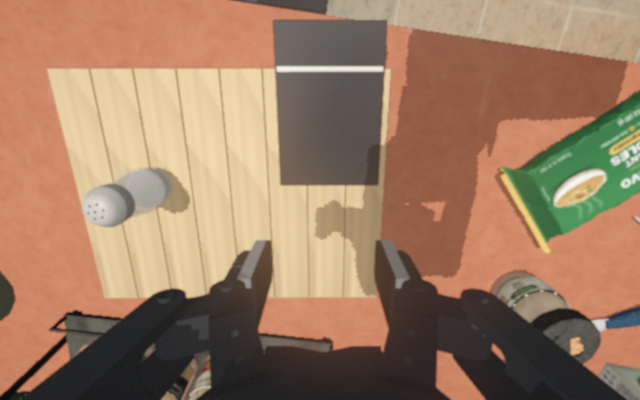

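View pics/top8.png

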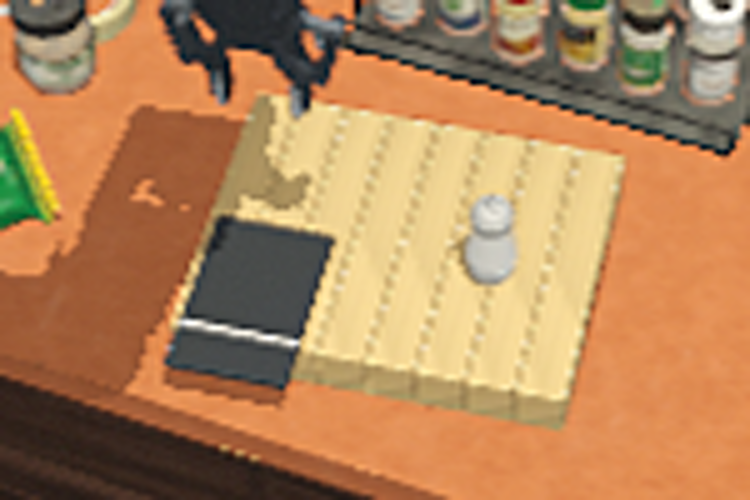

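In the wrist view the chalk line (row 69, x 277–384) now sits in line with the block's front edge (row 68, from (49,68) to (390,69)). The top crop shows the front end sticking out squarely, with the shaker unmoved at (490,240).

```bash
python3 fine.py 8 68 69 282 380; python3 - <<'E'
from h import *
import pickle
a=pickle.load(open("top1.pkl","rb"));b=pickle.load(open("top8.pkl","rb"))
# bystander check: image difference in boxes
for n,(x0,x1,y0,y1) in dict(shaker=(308,328,186,210),mill=(375,400,200,240),spoon=(395,428,238,280),jug=(415,468,185,245),jar=(218,240,140,170)).items():
    print(n,np.abs(a["img"][y0:y1,x0:x1].astype(float)-b["img"][y0:y1,x0:x1]).mean().round(2))
d=pickle.load(open("wrist8.pkl","rb")); P=cloud(d)
print([P[r,c,2].round(4) for r,c in [(40,330),(40,370),(100,300),(170,330),(170,370),(100,200)]])
E
```

```text
edge resid 0.15 yaw 7.735015747798793 chalk yaw 7.778999859550081 resid 0.03
chalk mid [394.02243332 205.39734506] perp dist to edge 0.7881932768073565
edge rows [[60.0, 68.2], [258.0, 68.2]] chalk [[282.0, 68.6], [378.0, 68.4]]
shaker 0.61
mill 0.76
spoon 1.15
jug 0.58
jar 8.99
[np.float64(0.0526), np.float64(0.0526), np.float64(0.0523), np.float64(0.0527), np.float64(0.0516), np.float64(0.0451)]
```

Chalk is 0.8 mm from the edge, square within 0.1° and flat. The jar patch differs between pictures, though the arm never came near it; its shadow passes there. A quick check of the jar, then I'll hand in.

```bash
python3 - <<'E'
from station import *
from h import *
import pickle
for k in (1,8):
    d=pickle.load(open(f"top{k}.pkl","rb")); P=cloud(d)
    m=(P[...,2]>.09)&(P[...,2]<.11)&(abs(P[...,0]-.63)<.06)&(abs(P[...,1]-.48)<.06)
    print(k,m.sum(),P[m].mean(0).round(4))
s=sense(); print(s["force"],s["qd"].round(3))
print(sign_off())
E
```

```text
1 169 [0.6232 0.4825 0.0995]
8 171 [0.6233 0.4823 0.0992]
[ 0.59360613  0.54503906 -0.55930794] [-0.002  0.021  0.007 -0.    -0.004  0.001]
the job is handed in; nothing more can be done
None
```

The slate is in place and I handed the job in at about 10 s of the 40 s allowed; no verdict is reported.

I set the two half-open fingertips down behind the slate and pushed it along the block toward the robot. This turned it square as it slid. I then backed off, measured 6.5 mm remaining, and finished with a short second push.

Last checks from the camera, before handing in:
- **Chalk line:** its middle is 0.8 mm behind the front edge (limit 8 mm, camera calibration about 2 mm).
- **Squareness and height:** the slate is within 0.1° of the block. Its top reads about 52–53 mm, matching flat on the block.
- **Bystanders:** the shaker, mill, spoon rest and jug look unchanged in the top view. The jar patch differed between pictures, so I checked it by depth, and it had moved less than 1 mm. I did not measure the noodle packet, but the fingers never came near it.
- **Robot:** the gripper is about 0.22 m up and touching nothing.

The force readings during pushing stayed within about ±1.5 N, near the sensor's noise. I therefore confirmed contact with the slate from its movement in the pictures, not from force.

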